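Change over the hooded sample trays

ROBOT

A 6-joint arm with a two-finger parallel gripper is mounted at the origin on a cart in front of the work surface, level with it; the furniture and walls round the work are solid. World frame = base frame: x ahead of the robot, y to its left, z up, the work surface at z = 0. Lengths are in m, angles in rad, forces in N, time in s.
With the tool pointing down it reaches from about 0.35 to 0.775 m from the base axis. Payload 5.5 kg.
Tool frame: the origin (TCP) lies at the very end of the fingers, on their centre line; the grasp point (between the pads) lies 19 mm behind it; z points along the fingers, y is the line along which they close (so a half turn about z gives the same grasp; the last joint's range is limited). The gripper opens to 85 mm and grips with 20 to 120 N. Pads are 22 mm wide; open, the fingers measure 114 mm over their backs; the gripper's body (76 mm by 85 mm) begins 54 mm behind the grasp point. The pads swing forward as they close: fully open they stand 13 mm farther back than shut.
Start: joints at [1.116, 0.313, 0.046, 1.304, 0, 1.431], TCP at [0.178, 0.547, 0.231] pointing down, gripper open.
Joint ranges: [-2.76, 2.76], [-0.86, 1.69], [-1.03, 1.26], [-2.2, 2.34], [-1.47, 1.5], [-3.14, 3.14]. Speed limits (rad/s): [2.57, 2.57, 3.14, 3.14, 3.14, 3.14].

INTERFACE

Orientations are given as a unit quaternion [w, x, y, z].
In Python, from workcell import env, cams, ticket, spotter gives the robot as it stands.
- The arm moves only by the tool jog_arm, never from a script. Its argument "increments" is a list that holds one entry, the list of rows, each a list of 7 numbers: the shift along the tool's x, y, z in units of 0.25 m (1.0 is 0.25 m), then the turn, a rotation vector about the tool's x, y, z in units of 180 degrees (1.0 is 180 degrees), then the closure in counts, from 0 (fully open) to 255 (shut). A call has 1 to 20 rows; each row shifts and turns the commanded pose from where the row before left it, along the tool's axes as they then stand; what a row does not reach is not made up. A row lasts 1/10 s, in which the tool goes at most 50 mm and 8.59 degrees, less where a joint would pass 70% of its speed; a pose out of reach is approached as far as the arm can. A call with a number of a shift or a turn outside -1 to 1 is refused whole. A call with a gripper value outside its range is refused whole. The fingers move at their own pace and stop on an object; "force" is the grip in N (left out, the last holds). Time passes only in rows, so rows that do not move let the fingers close. It gives the time, the measured TCP pose, the force, the opening and the grip force at its end, in the units of the state.
- env.get_state(): the state, without advancing time (a new reading comes with each control period).
- cams.read_camera(name): name is "side" or "top"; returns a dict with "pixels" (420x560x3 uint8, red, green, blue), "fx", "fy", "cx", "cy" (pixels), "k1" (the pictures are not rectified: a ray, as slopes to the right and down, at radius r is drawn at 1 + k1 r^2 times it, then the intrinsics apply), "xyz" and "attitude" of the camera in the world. Camera axes: x right, y down, z forward; pixel columns grow to the right and rows downward; lengths in m; the calibration is good to about 2 mm. A picture is of the moment at which its call begins. There is no depth.
- ticket.hand_in(): hands the job in; it is judged then, once.
Trained networks look in the newest picture that a camera, given by its name, has taken for a name from the list of things; names that differ only in an ending like _2 or _b are one class to them, and where a whole thing is asked for, a point or a joint stands for the part that bears it (a point fixed in the world has none). Each returns a list of dicts, best first, with "conf" (0 to 1); they miss things now and then, are a little off and sometimes report something else, mostly with a low value. They report only what shows in the picture. A call takes as long as a camera call.
- spotter.find_in(target, camera): "uv" ([column, row] in pixels, amid what is visible of it).
- spotter.cut_out(target, camera): "region" (420x560 bool, what is visible of it) and "uv" ([column, row] in pixels, amid what is visible of it).
- spotter.landmark_of(target, camera): "uv" ([column, row] in pixels: a listed point, or the origin of a listed thing).
The state is a dict: "clock": time; "joint_pos": joint angles; "qvel": joint speeds; "tau": joint torques, N m; "tcp_pos": TCP position; "orientation": TCP orientation; "wrist_force": force on the tool from outside, world axes, zero at the start; "ft_torque": the same for the moment, N m; "finger_gap": finger opening in m; "grip_force": force on a finger pad.
Only numpy, scipy, OpenCV 4.12 (cv2) and the standard library are available. Lean on these libraries where they do the work, as an engineer would, in place of code of your own. Each camera call takes 0.05 s, during which the arm holds its last target. There are 200 camera calls.

TASK

Of the two hooded tray stations, first push the empty tray that stands partly open fully home with a fingertip against its lip. Then hook a fingertip behind the lip of the tray with the petri dish and draw it fully out to its stop, so that the dish comes out from under the hood lying flat in its tray. Do not pinch either lip, do not touch or lift the dish, and leave the jar, the green box and the brown bottle where they are.

Things in the scene. Friction and masses are not known exactly. Their poses are not given: they have to be found in the camera images.
- unit_a: Tray station with a petri dish on its tray, fixed. Aluminium base 260 x 112 x 8 mm, side rails (tops 18 mm high), clear hood over the rear (local x +36 to +130 mm, 112 mm wide, top 50 mm high). Origin: centre of the underside, on the bench. Local +x runs along the rails to the hooded rear, -x is the way the tray comes out, z up.
- unit_b: Tray station with an empty tray, standing partly open, fixed. Aluminium base 260 x 112 x 8 mm, side rails (tops 18 mm high), clear hood over the rear (local x +36 to +130 mm, 112 mm wide, top 50 mm high). Origin: centre of the underside, on the bench. Local +x runs along the rails to the hooded rear, -x is the way the tray comes out, z up.
- tray_a (a joint): (dish tray) Slide of tray a along the station's -x, in m: 0 = fully home (stop), 0.090 = fully out (stop). It slides with about 1.5 N of friction plus slight damping, has no spring and stays where it is left. Tray about 0.3 kg. It starts home or up to 12 mm out.
- tray_b (a joint): (empty tray) Slide of tray b along the station's -x, in m: 0 = fully home (stop), 0.090 = fully out (stop). It slides with about 1.5 N of friction plus slight damping, has no spring and stays where it is left. Tray about 0.3 kg. It starts 45 to 70 mm out.
- lip_a (a point): Middle of the top edge of tray a's upright steel front lip, 55 mm above the bench; station's axes. Lip: 9 mm thick (4.5 mm either side; front side c6, rear side c7), 92 mm wide, down to the tray floor (top at height 14 mm). In the station's frame x = -35 mm - joint tray_a. Behind it (+x) the floor is bare, open from above up to the hood: 66 mm of room when home, more when out.
- lip_b (a point): Middle of the top edge of tray b's upright steel front lip, 55 mm above the bench; station's axes. Lip: 9 mm thick (4.5 mm either side; front side c6, rear side c7), 92 mm wide, down to the tray floor (top at height 14 mm). In the station's frame x = -35 mm - joint tray_b. Behind it (+x) the floor is bare, open from above up to the hood: 66 mm of room when home, more when out.
- well_a (a point): Centre of the floor of tray a's rear well, 14 mm above the bench. The well is 84 mm long (x) by 78 mm wide inside with a 10 mm high rim; it is under the hood when the tray is home and clear of it when out.
- dish: Closed white petri dish, 61 mm across, 15 mm high, 30 g, loose in tray a's well under the clear hood. Origin: centre of its underside.
- jar: Bystander: clear sample jar with a broad blue lid, 59 mm across, 65 mm high, loose, on the front strip of the bench to the right. Origin: centre of its underside.
- slide_box: Bystander: low green box, 68 x 96 x 34 mm, loose, on the front strip of the bench. Origin: centre of its underside.
- drop_bottle: Bystander: small brown bottle with a white cap, 40 mm across, 78 mm high, loose, at the left end of the front strip. Origin: centre of its underside.

How it is judged:
On the way, in this order (a step that is already met when the one before it is completed fails the run):
1. the empty tray is fully home (within 5 mm) while the dish tray is still in (less than 30 mm out) (value of joint tray_b below 0.005 m and value of joint tray_a below 0.03 m), for 0.2 s.
2. the dish tray is fully out (within 5 mm of its stop) (value of joint tray_a above 0.085 m), for 0.2 s.
At the end, for the whole second after the job is handed in: Empty tray home (joint under 5 mm); dish tray out (joint over 85 of 90 mm); dish at rest, flat (tilt under 0.08 rad) in its well (within 22 mm of the centre, underside under 20 mm above the bench); jar, green box and brown bottle within 20 mm of their starts (value of joint tray_b below 0.005 m and value of joint tray_a above 0.085 m and horizontal distance between dish and well_a below 0.022 m and angle between dish's own z axis and vertical below 0.08 rad and height (world z) of dish below 0.02 m and linear speed of dish below 0.01 m/s and distance of each of jar, slide_box, drop_bottle from where it was at the start of the episode below 0.02 m); the robot touches nothing.
It fails at once if a lip is pinched (fingers press on its front and its rear side at once) ((contact force between the fingers and tray_a_c6 above 1 N and contact force between the fingers and tray_a_c7 above 1 N) or (contact force between the fingers and tray_b_c6 above 1 N and contact force between the fingers and tray_b_c7 above 1 N)).
It fails at once if the fingers touch the dish (contact force between the fingers and dish above 0.5 N).
It fails at once if the dish is lifted out of the tray (height (world z) of dish above 0.03 m).
It fails at once if the dish tray is drawn out while the empty tray is still open (value of joint tray_a above 0.03 m and value of joint tray_b above 0.02 m).
It fails at once if the jar, the green box or the brown bottle is moved 20 mm or more (distance of any of jar, slide_box, drop_bottle from where it was at the start of the episode above 0.02 m).
It also fails if it takes over 43 s, if anything falls off the work surface, if the arm or the gripper's body presses on something with over 40 N, if the wrist force passes 120 N, or if a joint passes its speed limit or range.

## Working session

There is one attempt and no reset: what is moved stays moved. The work goes in short steps, Python scripts to look and compute and a tool call to move; the robot and the scene stay as the last step left them, time stands still between calls to the robot, and variables do not carry over. Pictures are saved under pics/ and viewed, at most 10 in all, crops included, and the job is handed in when it is done.

Besides the shell and the picture viewer there is one more tool, called after "Call:" in YAML: its name, and indented under it one key for each argument. jog_arm: Moves the arm, as the interface text tells. Shifts and turns lie within -1 to 1; 1 stands for 0.25 m of shift or 180 degrees of turn. Its arguments: {"type":"object","properties":{"increments":{"type":"array"},"force":{"type":"number"}},"required":["increments"]}

```bash
mkdir -p pics
cat > h.py <<'E'
import numpy as np, cv2
from scipy.spatial.transform import Rotation as R
from workcell import env, cams, ticket, spotter
def Rq(q): return R.from_quat([q[1],q[2],q[3],q[0]]).as_matrix()
def ray(c,uv):
    d=np.array([(uv[0]-c['cx'])/c['fx'],(uv[1]-c['cy'])/c['fy']]); s=d.copy()
    for _ in range(20): s=d/(1+c['k1']*(s@s))
    v=Rq(c['attitude'])@np.array([s[0],s[1],1]); return np.array(c['xyz']),v
def at(c,uv,z):
    o,v=ray(c,uv); return o+v*(z-o[2])/v[2]
def proj(c,p):
    q=Rq(c['attitude']).T@(np.array(p)-c['xyz']); s=q[:2]/q[2]; s=s*(1+c['k1']*(s@s))
    return np.array([s[0]*c['fx']+c['cx'],s[1]*c['fy']+c['cy']])
E
python3 - <<'E'
from h import *
print(env.get_state())
Z=dict(unit_a=0,unit_b=0,lip_a=.055,lip_b=.055,well_a=.014,dish=0.016,jar=0,slide_box=0,drop_bottle=0)
for n in('top','side'):
    c=cams.read_camera(n); cv2.imwrite(f'pics/{n}0.png',c['pixels'][:,:,::-1]); print(n,c['xyz'],c['attitude'],c['fx'],c['k1'])
    for k,z in Z.items():
        for r in spotter.landmark_of(k,n)[:3]: print(k,np.round(r['uv']),round(r['conf'],2),at(c,r['uv'],z).round(3))
E
```

```text
{'clock': 0.0, 'joint_pos': array([ 1.11640510e+00,  3.13987905e-01,  4.49861538e-02,  1.30361967e+00,
       -1.74206702e-05,  1.43119205e+00]), 'qvel': array([-0.00203666, -0.00066979, -0.00020464, -0.00026217,  0.0006987 ,
        0.00026347]), 'tau': array([ 1.45755250e-03, -4.80623102e+01,  2.98534244e+01,  1.90501084e-02,
       -1.17080031e-04,  8.57524356e-06]), 'tcp_pos': array([0.17781545, 0.54627158, 0.23041893]), 'orientation': array([-2.58727901e-04,  1.56744361e-01,  9.87638786e-01, -8.75142109e-04]), 'wrist_force': array([ 0.60449262, -0.02868733,  0.37232793]), 'ft_torque': array([ 0.0333949 ,  0.04095787, -0.07809244]), 'grip_force': 0.0, 'finger_gap': 0.08533860083300544}
top [0.42001363 0.0552204  1.03295156] [ 0.04117493 -0.69532076  0.71676405 -0.03290842] 417.78612328790257 0.025056258288745015
unit_a [205. 193.] 0.68 [0.593 0.269 0.   ]
unit_a [287. 196.] 0.66 [0.579 0.066 0.   ]
unit_b [205. 193.] 0.68 [0.593 0.269 0.   ]
unit_b [287. 196.] 0.66 [0.579 0.066 0.   ]
lip_a [292. 231.] 0.88 [0.485 0.056 0.055]
lip_a [201. 207.] 0.86 [0.55  0.269 0.055]
lip_b [292
[... 402 characters left out ...]
92. 224.] 0.81 [0.586 0.064 0.   ]
unit_a [178. 192.] 0.73 [0.375 0.299 0.   ]
unit_a [264. 175.] 0.57 [0.608 0.278 0.   ]
unit_b [292. 224.] 0.81 [0.586 0.064 0.   ]
unit_b [178. 192.] 0.73 [0.375 0.299 0.   ]
unit_b [264. 175.] 0.57 [0.608 0.278 0.   ]
lip_a [246. 162.] 0.94 [0.558 0.28  0.055]
lip_a [255. 216.] 0.57 [0.491 0.065 0.055]
lip_b [246. 162.] 0.94 [0.558 0.28  0.055]
lip_b [255. 216.] 0.57 [0.491 0.065 0.055]
well_a [283. 166.] 0.87 [0.666 0.276 0.014]
dish [286. 161.] 0.42 [0.683 0.294 0.016]
jar [251. 318.] 0.89 [ 0.388 -0.151  0.   ]
slide_box [190. 214.] 0.7 [0.376 0.198 0.   ]
drop_bottle [178. 192.] 0.92 [0.374 0.296 0.   ]
drop_bottle [192. 213.] 0.15 [0.383 0.201 0.   ]
```

View pics/top0.png

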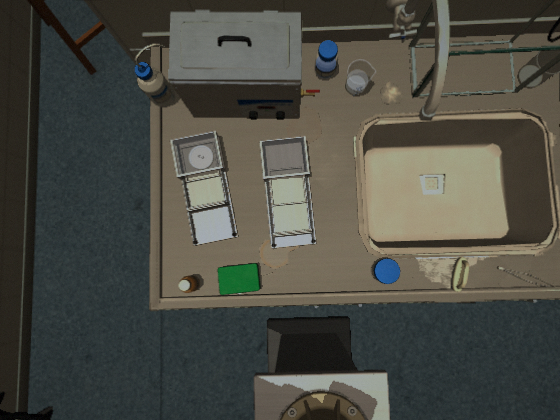

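View pics/side0.png

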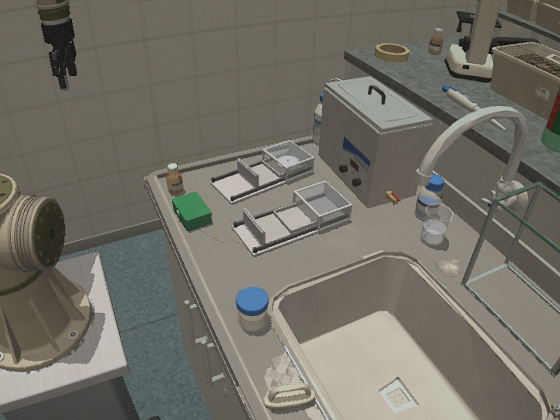

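Run:
```python
from h import *
c=cams.read_camera('top')
for r in spotter.cut_out('unit_a','top')[:3]:
    m=r['region'].astype(np.uint8); b=cv2.minAreaRect(cv2.findNonZero(m)); print(r['conf'],r['uv'],m.sum(),b, [at(c,p,.01).round(3) for p in cv2.boxPoints(b)])
for t in('lip_a',):
  for r in spotter.cut_out(t,'top')[:3]:
    m=r['region'].astype(np.uint8); b=cv2.minAreaRect(cv2.findNonZero(m)); print(t,r['conf'],r['uv'],m.sum(),b,[at(c,p,.014).round(3) for p in cv2.boxPoints(b)])
```

```text
0.81 [203.3, 188.4] 5051 ((203.9558563232422, 188.26699829101562), (108.75108337402344, 49.34453201293945), 79.26110076904297) [array([0.729, 0.356, 0.01 ]), array([0.749, 0.233, 0.01 ]), array([0.478, 0.187, 0.01 ]), array([0.459, 0.306, 0.01 ])]
0.7 [288.7, 191.9] 5015 ((288.09405517578125, 191.9405975341797), (110.15061950683594, 47.56277847290039), 84.2894058227539) [array([0.722, 0.131, 0.01 ]), array([0.73 , 0.012, 0.01 ]), array([ 0.455, -0.005,  0.01 ]), array([0.446, 0.111, 0.01 ])]
lip_a 0.77 [288.3, 203.9] 2058 ((287.6999816894531, 205.90000915527344), (59.679813385009766, 39.03229904174805), 81.8698959350586) [array([0.62 , 0.12 , 0.014]), array([0.63 , 0.024, 0.014]), array([0.483, 0.008, 0.014]), array([0.473, 0.103, 0.014])]
lip_a 0.67 [201.8, 189.8] 1335 ((203.3059539794922, 190.60740661621094), (38.279823303222656, 40.10671615600586), 77.7352294921875) [array([0.634, 0.33 , 0.014]), array([0.652, 0.232, 0.014]), array([0.558, 0.213, 0.014]), array([0.54 , 0.31 , 0.014])]
```

Top: dish station at the left (dish at ~(202,157), lip at ~(203,207)), empty station in the middle (lip ~(292,233)); box (240,279), bottle (188,284), jar (387,271). The side view agrees. Next I overlay an estimated model on a crop to refine the poses.

```bash
cat >> h.py <<'E'
def W(u,p):
    x,y,a=u; return np.array([x+p[0]*np.cos(a)-p[1]*np.sin(a), y+p[0]*np.sin(a)+p[1]*np.cos(a), p[2]])
def draw(n,c,ua,qa,ub,qb,box,s,fn):
    im=cv2.resize(c['pixels'][box[1]:box[3],box[0]:box[2],::-1],None,fx=s,fy=s,interpolation=cv2.INTER_CUBIC)
    for u,q in((ua,qa),(ub,qb)):
        L=-.035-q
        for x0,x1,w,z,col in((-.13,.13,.056,.0,(0,0,255)),(.036,.13,.056,.05,(0,255,0)),(L-.0045,L+.0045,.046,.055,(255,0,255))):
            P=[((proj(c,W(u,(x,y,z)))-[box[0],box[1]]+.5)*s) for x,y in((x0,-w),(x0,w),(x1,w),(x1,-w))]
            cv2.polylines(im,[np.int32(P)],True,col,1)
    cv2.imwrite(fn,im)
E
python3 - <<'E'
from h import *
ua=(.597,.272,np.radians(10)); ub=(.583,.063,np.radians(4)); qa=.006; qb=.058
draw('top',cams.read_camera('top'),ua,qa,ub,qb,(160,125,325,255),4.6,'pics/t1.png')
draw('side',cams.read_camera('side'),ua,qa,ub,qb,(195,130,365,255),4.6,'pics/s1.png')
E
```

```text
(no output)
```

View pics/t1.png

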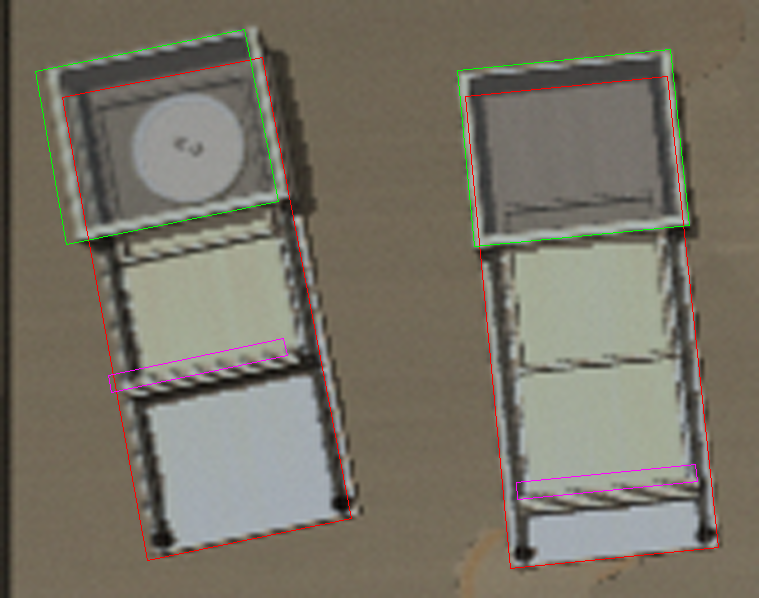

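View pics/s1.png

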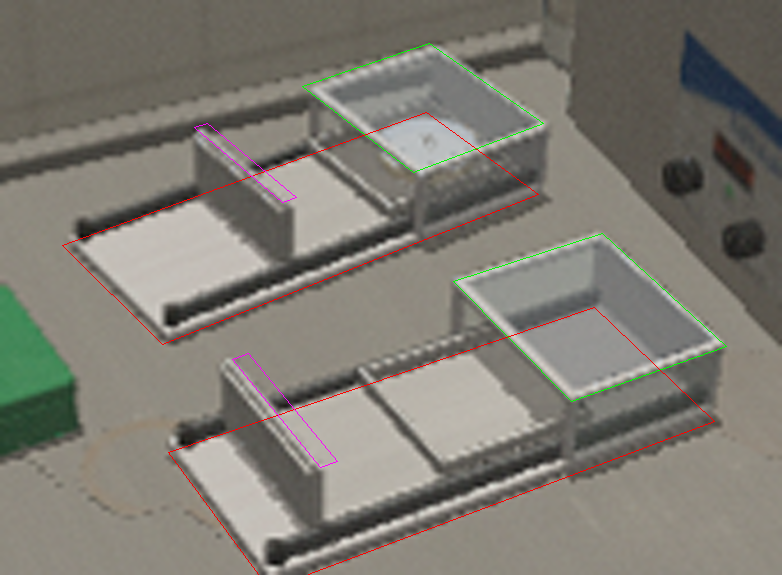

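Call:
jog_arm:
  increments:
    - [[-0.134,-0.13,0,0,0,0,255],[-0.134,-0.13,0,0,0,0,255],[-0.134,-0.13,0,0,0,0,255],[-0.134,-0.13,0,0,0,0,255],[-0.134,-0.13,0,0,0,0,255],[-0.134,-0.13,0,0,0,0,255],[-0.134,-0.13,0,0,0,0,255],[-0.134,-0.13,0,0,0,0,255],[-0.134,-0.13,0,0,0,0,255],[-0.134,-0.13,0,0,0,0,255],[-0.134,-0.13,0,0,0,0,255],[-0.134,-0.13,0,0,0,0,255],[0,0,0.15,0,0,-0.042,255],[0,0,0.15,0,0,-0.042,255],[0,0,0.15,0,0,-0.042,255],[0,0,0,0,0,0,255],[0,0,0,0,0,0,255]]
  force: 30

```text
clock: 2.95
tcp_pos: [0.4392, 0.0515, 0.1192]
orientation: [-0.001, -0.039, 0.999, 0.0]
wrist_force: [-0.7, -0.1, -0.5]
finger_gap: -0.0
grip_force: 0.0
```

Call:
jog_arm:
  increments:
    - [[0,0,0.17,0,0,0,255],[0,0,0.17,0,0,0,255],[0,0,0,0,0,0,255],[-0.04,0,0,0,0,0,255],[-0.04,0,0,0,0,0,255],[-0.04,0,0,0,0,0,255],[-0.04,0,0,0,0,0,255],[-0.04,0,0,0,0,0,255],[-0.04,0,0,0,0,0,255],[-0.04,0,0,0,0,0,255],[-0.03,0,0,0,0,0,255]]

```text
clock: 4.05
tcp_pos: [0.5178, 0.0578, 0.0337]
orientation: [0.0, -0.04, 0.999, 0.0]
wrist_force: [-1.9, 0.2, 2.3]
finger_gap: -0.0002
grip_force: 0.9
```

Run:
```python
from h import *
s=env.get_state();print(s['tcp_pos'],s['wrist_force'])
ua=(.596,.268,np.radians(10)); ub=(.583,.062,np.radians(4.5))
c=cams.read_camera('side')
draw('side',c,ua,.010,ub,.0,(195,130,365,255),4.6,'pics/s2.png')
```

```text
[0.51777576 0.05779892 0.03370212] [-1.88932462  0.18369406  2.31379176]
```

View pics/s2.png

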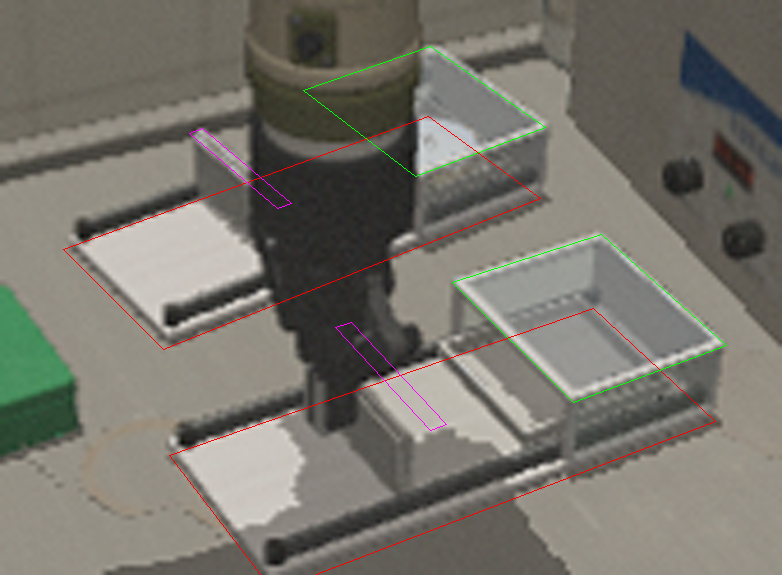

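The fingertip is against lip B, which has moved in and is still ~16 mm short of home (right end of lip (410,440) vs. home (440,428)). Continue slowly.

Call:
jog_arm:
  increments:
    - [[-0.014,0,0,0,0,0,255],[-0.014,0,0,0,0,0,255],[-0.014,0,0,0,0,0,255],[-0.014,0,0,0,0,0,255],[0,0,0,0,0,0,255]]

```text
clock: 4.6
tcp_pos: [0.5313, 0.059, 0.0338]
orientation: [0.0, -0.041, 0.999, 0.0]
wrist_force: [-0.6, 0.3, 0.1]
finger_gap: -0.0
grip_force: 0.1
```

Call:
jog_arm:
  increments:
    - [[-0.008,0,0,0,0,0,255],[-0.008,0,0,0,0,0,255],[0,0,0,0,0,0,255]]

```text
clock: 4.9
tcp_pos: [0.5345, 0.0592, 0.0337]
orientation: [-0.0, -0.041, 0.999, 0.0]
wrist_force: [-2.2, 0.1, 0.3]
finger_gap: -0.0001
grip_force: 1.2
```

Call:
jog_arm:
  increments:
    - [[-0.008,0,0,0,0,0,255],[-0.008,0,0,0,0,0,255],[0,0,0,0,0,0,255]]

```text
clock: 5.2
tcp_pos: [0.5345, 0.0593, 0.0333]
orientation: [-0.004, -0.04, 0.999, -0.0]
wrist_force: [-11.6, -2.6, 7.5]
finger_gap: -0.0
grip_force: 5.9
```

Stop reached (the TCP stays put while the force rises to ~12 N). Back off, rise, move above the gap behind lip A.

Call:
jog_arm:
  increments:
    - [[0.04,0,0,0,0,0,255],[0.04,0,0,0,0,0,255],[0,0,-0.17,0,0,0,255],[0,0,-0.17,0,0,0,255],[0,0,-0.1,0,0,0,255],[-0.074,0.162,0,0,0,0,255],[-0.074,0.162,0,0,0,0,255],[-0.074,0.162,0,0,0,0,255],[-0.074,0.162,0,0,0,0,255],[-0.074,0.162,0,0,0,0,255],[0,0,0,0,0,-0.03,255],[0,0,0,0,0,0,255]]

```text
clock: 6.4
tcp_pos: [0.5947, 0.2688, 0.1434]
orientation: [0.0, -0.089, 0.996, 0.0]
wrist_force: [1.1, 0.4, -0.3]
finger_gap: -0.0001
grip_force: 0.0
```

Run:
```python
from h import *
s=env.get_state();print(s['tcp_pos'],s['orientation'],s['wrist_force'])
ua=(.596,.268,np.radians(10)); ub=(.583,.062,np.radians(4.5))
c=cams.read_camera('side')
p=s['tcp_pos']; print(proj(c,p),proj(c,[p[0],p[1],.033]))
draw('side',c,ua,.010,ub,.0,(195,130,365,255),4.6,'pics/s3.png')
```

```text
[0.59465731 0.26877019 0.14336937] [ 2.85312426e-04 -8.88964270e-02  9.96040825e-01  1.39801038e-04] [ 1.08823456  0.42169296 -0.32356525]
[260.39710145 130.76513085] [260.4545818 167.7316981]
```

View pics/s3.png

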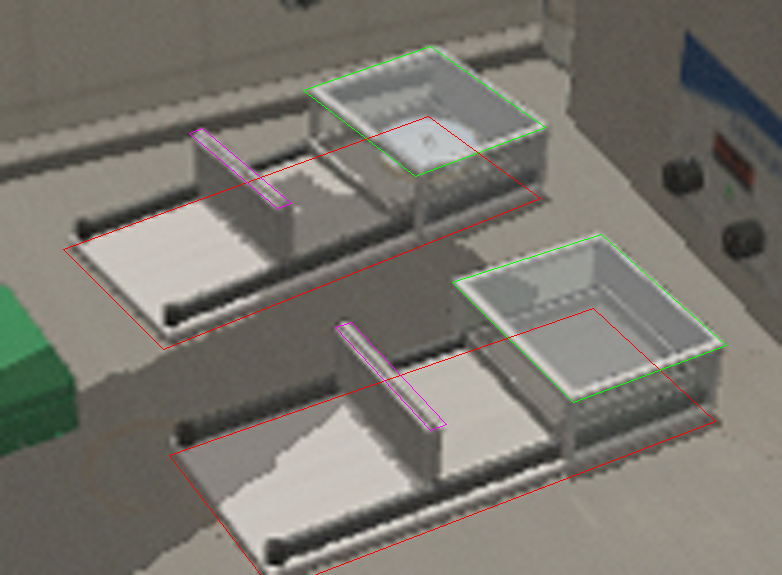

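Tray B is home (lip overlays its home outline at (390,375)); lip A matches 10 mm out, and the fingertip appears at (300,3) as predicted, centred over the gap. Descend behind the lip and draw.

Call:
jog_arm:
  increments:
    - [[0,0,0.147,0,0,0,255],[0,0,0.147,0,0,0,255],[0,0,0.147,0,0,0,255],[0,0,0,0,0,0,255],[0.028,0,0,0,0,0,255],[0.028,0,0,0,0,0,255],[0.028,0,0,0,0,0,255],[0.028,0,0,0,0,0,255],[0.028,0,0,0,0,0,255],[0.028,0,0,0,0,0,255],[0.028,0,0,0,0,0,255]]

```text
clock: 7.55
tcp_pos: [0.5463, 0.2589, 0.0341]
orientation: [0.001, -0.088, 0.996, 0.0]
wrist_force: [0.9, 0.5, 1.5]
finger_gap: 0.0001
grip_force: 0.9
```

Call:
jog_arm:
  increments:
    - [[0.028,0,0,0,0,0,255],[0.028,0,0,0,0,0,255],[0.028,0,0,0,0,0,255],[0.028,0,0,0,0,0,255],[0.028,0,0,0,0,0,255],[0.028,0,0,0,0,0,255],[0.02,0,0,0,0,0,255],[0,0,0,0,0,0,255]]

```text
clock: 8.35
tcp_pos: [0.4986, 0.2501, 0.0332]
orientation: [-0.001, -0.088, 0.996, -0.0]
wrist_force: [0.7, -0.6, -1.0]
finger_gap: 0.0002
grip_force: 0.0
```

Call:
jog_arm:
  increments:
    - [[0.012,0,0,0,0,0,255],[0.012,0,0,0,0,0,255],[0.008,0,0,0,0,0,255],[0,0,0,0,0,0,255]]

```text
clock: 8.75
tcp_pos: [0.4931, 0.2491, 0.0337]
orientation: [0.001, -0.087, 0.996, -0.0]
wrist_force: [5.1, -0.3, -3.4]
finger_gap: 0.0002
grip_force: 2.2
```

Call:
jog_arm:
  increments:
    - [[0.008,0,0,0,0,0,255],[0.008,0,0,0,0,0,255],[0,0,0,0,0,0,255]]

```text
clock: 9.05
tcp_pos: [0.4931, 0.2492, 0.0344]
orientation: [0.004, -0.087, 0.996, 0.0]
wrist_force: [13.5, 1.5, -8.6]
finger_gap: 0.0002
grip_force: 6.4
```

Stop felt. Release the lip, rise and check.

Call:
jog_arm:
  increments:
    - [[-0.04,0,0,0,0,0,255],[-0.03,0,0,0,0,0,255],[0,0,-0.17,0,0,0,255],[0,0,-0.18,0,0,0,255],[0,0,-0.18,0,0,0,255],[0,0,-0.18,0,0,0,255],[0,0,0,0,0,0,255],[0,0,0,0,0,0,255]]

```text
clock: 9.85
tcp_pos: [0.5058, 0.2517, 0.2121]
orientation: [0.001, -0.088, 0.996, 0.0]
wrist_force: [-1.0, 0.1, -0.1]
finger_gap: 0.0003
grip_force: 0.0
```

Run:
```python
from h import *
ua=(.596,.268,np.radians(10)); ub=(.583,.062,np.radians(4.5))
s=env.get_state();print(s['tcp_pos'],s['wrist_force'],s['clock'])
c=cams.read_camera('side')
draw('side',c,ua,.090,ub,.0,(195,130,365,255),4.6,'pics/s4.png')
for k,z in(('lip_a',.055),('dish',.016),('well_a',.014)):
    for r in spotter.landmark_of(k,'side')[:2]: print(k,r['conf'],r['uv'],at(c,r['uv'],z).round(3))
```

```text
[0.5057954  0.25168356 0.21209189] [-1.01357359  0.11535968 -0.10270897] 9.85
lip_a 0.76 [220.4, 171.0] [0.483 0.265 0.055]
lip_a 0.76 [281.4, 208.3] [0.557 0.066 0.055]
well_a 0.81 [262.4, 174.3] [0.598 0.264 0.014]
```

View pics/s4.png

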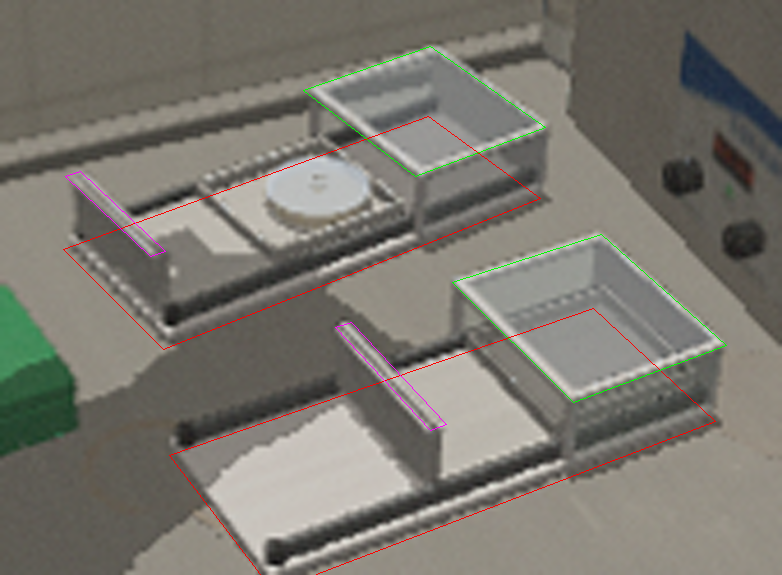

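Dish flat in its well at (320,190), out from under the hood; lip A at about its 90 mm outline, tray B home. I'll move the arm aside and verify tray A's last few mm from above.

Call:
jog_arm:
  increments:
    - [[0,-0.19,0,0,0,0,255],[0,-0.19,0,0,0,0,255],[0,-0.19,0,0,0,0,255],[0,-0.19,0,0,0,0,255],[0,-0.19,0,0,0,0,255],[0,-0.19,0,0,0,0,255],[0,-0.19,0,0,0,0,255],[0,0,0,0,0,0,255]]

```text
clock: 10.85
tcp_pos: [0.5636, -0.0813, 0.209]
orientation: [-0.001, -0.084, 0.996, -0.0]
wrist_force: [-0.5, 0.7, -0.0]
finger_gap: -0.0001
grip_force: 0.0
```

Run:
```python
from h import *
ua=(.596,.264,np.radians(10)); ub=(.583,.062,np.radians(4.5))
c=cams.read_camera('top')
draw('top',c,ua,.090,ub,.0,(160,125,325,255),4.6,'pics/t2.png')
```

```text
(no output)
```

View pics/t2.png

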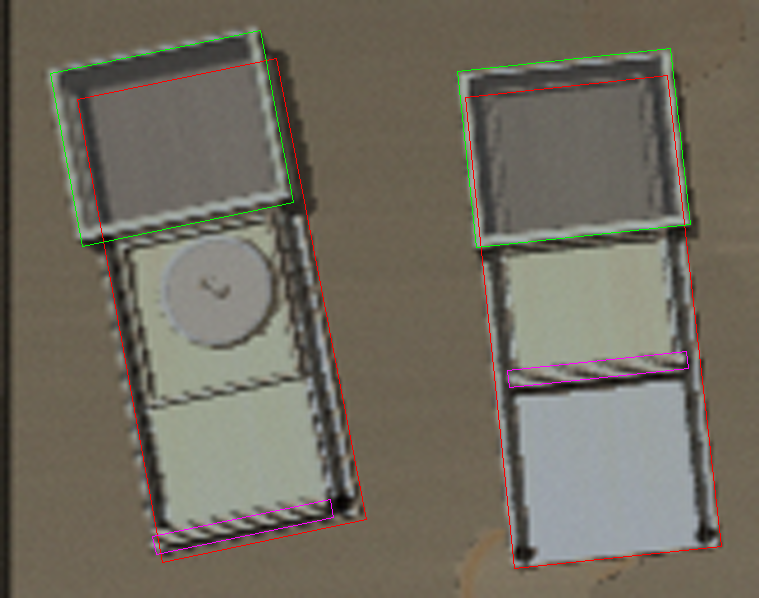

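The top view shows tray A's lip on its 90 mm outline (245,525), the dish flat in the well at (218,290), and tray B's lip on its home outline (598,372). Hand in.

```bash
python3 -c "
from h import *
print(ticket.hand_in())"
```

```text
the job is handed in; nothing more can be done
None
```

The job is handed in, with no verdict returned: the empty tray was pushed home and the dish tray drawn out, each to a felt stop, with the dish flat in its well in the last picture; I made no final check on the jar, box and bottle, but the arm never came near them.

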